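# Scrape the dried paint off the glass palette into its trough

## Task

Clear the four flakes of dried paint off the small glass palette: take the scraper from its wooden rest, set its blade on the glass close to the low lip opposite the trough, behind all the flakes, and with the handle raised about 35 degrees push them slowly with the blade, not the fingers, off the open end of the glass into the trough, keeping the springy blade lightly and steadily bent against the glass all the way. Then lay the scraper back level in its rest, and leave the brush, the jar and the tape roll as they are.

Things in the scene. Friction and masses are not known exactly. Their poses are not given: they have to be found in the camera images.
- palette: Small painter's palette, fixed: white glass plate in a wooden tray 200 x 112 x 40 mm. Origin at the centre of its underside, z up, -x to its trough end, roughly to the robot's right. The glass covers x -46 to +93, y -48 to +48 mm, top 32 mm above the origin. Side lips 8 mm higher than the glass, 8 mm thick; end lip opposite the trough 4 mm higher, at x 93 to 100 mm.
- trough_floor (a point): Centre of the floor of the palette's open scrap trough, 69.5 mm to -x of the palette's origin and 4 mm above it; axes as the palette's. The trough is 47 mm long (x -93 to -46 mm of the palette), 96 mm wide and 28 mm deep below the glass; its end wall is 32 mm high.
- rest: Wooden rest of the scraper, fixed, 104 x 56 mm, 41 mm high. Two saddles 10 mm thick, middles 41 mm to -x and 36 mm to +x of the origin, floors 24 mm up, flared cheeks 26 mm apart below and 40 mm above; 67 mm of handle lie free between them. Origin at the underside, under the middle of the lying handle; x along the handle, -x (blade end) towards the robot and its right.
- rest_seat (a point): The point, 35 mm above the origin of the rest, where the middle of the handle (point scraper_grip) lies when the scraper is in its rest. Axes as the rest's.
- scraper: Loose scraper (filling knife, 0.11 to 0.18 kg): wooden handle, steel ferrule and springy blade straight ahead to -x. Origin at the middle of the handle, z its upper side; it starts level in the rest, along the rest's axes to within 2 degrees. The blade is 84 mm wide over its last 27 mm, 2 mm thick, with a square edge 100 mm from the origin.
- scraper_grip (a point): The point to grasp the scraper: the middle of its dark wooden handle, half-way up; axes as the scraper's. Handle 18 mm wide (along y, flat sides), 22 mm high, from x = -34 to +44 mm; ferrule 20 mm wide from -34 to -48 mm.
- blade_edge (a point): Middle of the lower corner of the blade's edge: 100 mm from scraper_grip in -x and 1 mm below it when the blade is unbent. Its axes are the blade's.
- blade (a joint): Bend of the springy blade, rad: 0 unbent, up to 0.40 as its edge, 52 mm from the bending line at the ferrule, is pressed up relative to the handle. Spring 1.1 N m/rad: with the handle raised 35 degrees, driving the unbent edge 7 mm below the glass bends it 0.15 rad with about 4 N; 0.03 rad is about 1 N, 0.30 about 7 N. Friction on the glass about 0.3.
- flake_0: Flake of dried paint, loose on the glass, irregular, about 26 mm across and 5 mm thick, 12 g, brown to grey. Origin at the centre of its underside. The flakes start side by side and in two rows, all within x = -28 to +53 mm and y = +-43 mm of the palette, which leaves the last 40 mm of glass before the end lip clear.
- flake_1: Flake of dried paint, loose on the glass, irregular, about 26 mm across and 5 mm thick, 12 g, brown to grey. Origin at the centre of its underside. The flakes start side by side and in two rows, all within x = -28 to +53 mm and y = +-43 mm of the palette, which leaves the last 40 mm of glass before the end lip clear.
- flake_2: Flake of dried paint, loose on the glass, roundish, about 26 mm across and 5 mm thick, 12 g, brown to grey. Origin at the centre of its underside. The flakes start side by side and in two rows, all within x = -28 to +53 mm and y = +-43 mm of the palette, which leaves the last 40 mm of glass before the end lip clear.
- flake_3: Flake of dried paint, loose on the glass, longish, about 26 mm across and 5 mm thick, 12 g, brown to grey. Origin at the centre of its underside. The flakes start side by side and in two rows, all within x = -28 to +53 mm and y = +-43 mm of the palette, which leaves the last 40 mm of glass before the end lip clear.
- riser: Plywood riser that carries palette and rest over the leads on the desk, fixed: 250 x 520 mm, flat top 90 mm above its origin, which is at its foot. Beyond its far edge stands a red stool with its seat's underside 202 mm above the desk.
- brush: Bystander: paint brush, 232 mm long, 14 mm high, lying along y on the far edge of the riser; loose.
- jar: Bystander: small lidded paint jar, 54 mm wide and 62 mm high, standing on the desk behind the riser; loose. Origin at its underside.
- tape: Bystander: roll of masking tape, 101 mm across and 24 mm high, lying on the desk behind the riser, at the right; loose. Origin at its underside.

How it is judged (in metres and radians):
On the way, in this order (a step that is already met when the one before it is completed fails the run):
1. the scraper has been lifted out of its rest (distance between scraper_grip and rest_seat above 0.05 m), for 0.1 s.
2. the blade is pressed on the glass behind the flakes, near the end lip (bend over 0.03 rad), with the scraper leaning 20 to 50 degrees (x of blade_edge in the frame of palette above 0.046 m and value of joint blade above 0.03 rad and y of blade_edge in the frame of palette between -0.03 and 0.03 m and z of blade_edge in the frame of palette below 0.04 m and angle between scraper_grip's own z axis and vertical between 0.35 and 0.87 rad), for 0.1 s.
3. over the middle part of the glass the blade stays pressed: bend 0.03 to 0.32 rad (about 1 to 7 N) without a break for 0.25 s, leaning 20 to 50 degrees (x of blade_edge in the frame of palette between 0.008 and 0.044 m and value of joint blade between 0.03 and 0.32 rad and y of blade_edge in the frame of palette between -0.03 and 0.03 m and z of blade_edge in the frame of palette below 0.04 m and angle between scraper_grip's own z axis and vertical between 0.35 and 0.87 rad), for 0.25 s.
4. over the next part of the glass the blade stays pressed: bend 0.03 to 0.32 rad (about 1 to 7 N) without a break for 0.25 s, leaning 20 to 50 degrees (x of blade_edge in the frame of palette between -0.031 and 0.006 m and value of joint blade between 0.03 and 0.32 rad and y of blade_edge in the frame of palette between -0.03 and 0.03 m and z of blade_edge in the frame of palette below 0.04 m and angle between scraper_grip's own z axis and vertical between 0.35 and 0.87 rad), for 0.25 s.
5. the blade comes to the last 14 mm of the glass before the trough still pressed (bend over 0.03 rad) (x of blade_edge in the frame of palette between -0.06 and -0.033 m and value of joint blade above 0.03 rad and y of blade_edge in the frame of palette between -0.03 and 0.03 m and z of blade_edge in the frame of palette below 0.04 m), for 0.05 s.
At the end, for the whole second after the job is handed in: All four flakes lie in the trough (between its walls, the origins at least 7 mm below the top of the glass); the scraper lies released in its rest, the middle of its handle within 15 mm of its place, level and in line to within 7 degrees, at rest (x of flake_0 in the frame of palette between -0.094 and -0.045 m and y of flake_0 in the frame of palette between -0.049 and 0.049 m and z of each of flake_0, flake_1, flake_2, flake_3 in the frame of palette below 0.025 m and x of flake_1 in the frame of palette between -0.094 and -0.045 m and y of flake_1 in the frame of palette between -0.049 and 0.049 m and x of flake_2 in the frame of palette between -0.094 and -0.045 m and y of flake_2 in the frame of palette between -0.049 and 0.049 m and x of flake_3 in the frame of palette between -0.094 and -0.045 m and y of flake_3 in the frame of palette between -0.049 and 0.049 m and distance between scraper_grip and rest_seat below 0.015 m and angle between scraper_grip's own z axis and vertical below 0.12 rad and angle between the x axis of scraper_grip and the x axis of rest, either way round below 0.15 rad and linear speed of scraper below 0.02 m/s); the robot touches nothing.
It fails at once if the fingers touch a flake; the blade does the pushing (contact force between the fingers and flake_0 above 0.3 N or contact force between the fingers and flake_1 above 0.3 N or contact force between the fingers and flake_2 above 0.3 N or contact force between the fingers and flake_3 above 0.3 N).
It fails at once if the scraper is pressed on the palette with more than 25 N, which could crack the glass (contact force between scraper and palette above 25 N).
It fails at once if the brush is moved by more than 20 mm (distance of brush from where it was at the start of the episode above 0.02 m).
It fails at once if the jar is moved by more than 20 mm (distance of jar from where it was at the start of the episode above 0.02 m).
It fails at once if the tape roll is moved by more than 20 mm (distance of tape from where it was at the start of the episode above 0.02 m).
It also fails if it takes over 45 s, if anything falls off the work surface, if the arm or the gripper's body presses on something with over 40 N, if the wrist force passes 120 N, or if a joint passes its speed limit or range.

## Robot

A 6-joint arm with a two-finger parallel gripper is mounted at the origin on a cart in front of the work surface, level with it; the furniture and walls round the work are solid. World frame = base frame: x ahead of the robot, y to its left, z up, the work surface at z = 0. Lengths are in m, angles in degrees, forces in N, time in s.
With the tool pointing down it reaches from about 0.25 to 0.725 m from the base axis. Payload 9.7 kg.
Tool frame: the origin (TCP) lies between the finger pads; the fingertips stand 19 mm ahead of it and the grasp point (between the pads) is the TCP; z points along the fingers, y is the line along which they close (so a half turn about z gives the same grasp; the last joint's range is limited). The gripper opens to 85 mm and grips with 20 to 120 N. Pads are 22 mm wide; open, the fingers measure 114 mm over their backs; the gripper's body (76 mm by 85 mm) begins 54 mm behind the grasp point. The pads swing forward as they close: fully open they stand 13 mm farther back than shut.
Start: joints at [-70.474, 4.979, 10.078, 95.1, 0, 90], TCP at [0.184, -0.518, 0.25] pointing down, gripper open.
Joint ranges: [-179.16, 179.16], [-48.56, 103.87], [-65.8, 70.77], [-126.05, 130.52], [-82.76, 87.17], [-180, 180]. Speed limits (degrees/s): [127.2, 127.2, 147.25, 180, 180, 180].

## Interface

Orientations are given as [roll, pitch, yaw] about the fixed x, y, z axes, in that order (R = Rz(yaw) Ry(pitch) Rx(roll)).
In Python, from workcell import telemetry, camera, calibration, workorder gives the robot as it stands.
- The arm moves only by the tool play_rows, never from a script. Its argument "increments" is a list of rows, each a list of 3 entries, a list of its own where there are three numbers: the shift along the tool's x, y, z in mm, then the turn, a rotation vector about the tool's x, y, z in degrees, then the closure, from 0 (fully open) to 1 (shut). In form: [[[x, y, z], [ax, ay, az], jaw], ...]. A call has 1 to 20 rows; each row is the pose to reach, as a shift and turn from the pose commanded when the call began, along the tool's axes at that moment; what a row does not reach only later rows make up. A row lasts 1/10 s, in which the tool goes at most 50 mm and 8.59 degrees, less where a joint would pass 70% of its speed; a pose out of reach is approached as far as the arm can. A call with a gripper value outside its range is refused whole. The fingers move at their own pace and stop on an object; "grip_force" is the grip in N (left out, the last holds). Time passes only in rows, so rows that repeat a pose let the fingers close. It gives the time, the measured TCP pose, the force, the opening and the grip force at its end, in the units of the state.
- telemetry.get_obs(): the state, without advancing time (a new reading comes with each control period).
- camera(name): name is "side" or "top"; returns (picture, depth): 400x640x3 uint8, red, green, blue; 400x640 float32, m along the optical axis (not along the pixel's ray), 0 where there is no reading.
- calibration(name): a dict with "vertical_fov" (degrees; the focal length in pixels is half the picture's height over the tangent of half this angle, whatever the lens; pixels are square), "cx", "cy" (the principal point, pixels), "rvec" (rotation vector, rad) and "tvec" (3), from world to camera coordinates, as OpenCV has them. Camera axes: x right, y down, z forward; pixel columns grow to the right and rows downward; lengths in m; the calibration is good to about 2 mm. A picture is of the moment at which its call begins. calibration takes no time and is no camera call.
- workorder.job_done(): hands the job in; it is judged then, once.
The state is a dict: "time": time; "q": joint angles; "qd": joint speeds; "joint_efforts": joint torques, N m; "ee_pos": TCP position; "tcp_rot": TCP orientation; "wrist_force": force on the tool from outside, world axes, zero at the start; "torque": the same for the moment, N m; "opening": finger opening in m; "grasp_force": force on a finger pad.
Only numpy, scipy, OpenCV 4.12 (cv2) and the standard library are available. Lean on these libraries where they do the work, as an engineer would, in place of code of your own. Each camera call takes 0.05 s, during which the arm holds its last target. There are 200 camera calls.

## Working session

There is one attempt and no reset: what is moved stays moved. The work goes in short steps, Python scripts to look and compute and a tool call to move; the robot and the scene stay as the last step left them, time stands still between calls to the robot, and variables do not carry over. Pictures are saved under pics/ and viewed, at most 10 in all, crops included, and the job is handed in when it is done.

Besides the shell and the picture viewer there is one more tool, called after "Call:" by a JSON object that holds its "op" and its "data", one argument or row to a line. play_rows: Moves the arm, as the interface text tells. Its arguments: {"type":"object","properties":{"increments":{"type":"array"},"grip_force":{"type":"number"}},"required":["increments"]}

```bash
ls; mkdir -p pics; cat > h.py <<'E'
import numpy as np, cv2
from workcell import telemetry, camera, calibration, workorder
from scipy.spatial.transform import Rotation as R
def cal(n):
    c=calibration(n); f=200/np.tan(np.radians(c["vertical_fov"])/2)
    return f,c["cx"],c["cy"],cv2.Rodrigues(np.array(c["rvec"],float))[0],np.array(c["tvec"],float)
def ray(n,u,v,z):
    "pixel -> world on plane z"
    f,cx,cy,M,t=cal(n); d=M.T@np.array([(u-cx)/f,(v-cy)/f,1]); o=-M.T@t
    return o+d*(z-o[2])/d[2]
def proj(n,p):
    f,cx,cy,M,t=cal(n); q=M@np.array(p)+t; return f*q[0]/q[2]+cx,f*q[1]/q[2]+cy
def cloud(n,depth):
    f,cx,cy,M,t=cal(n); v,u=np.mgrid[:400,:640]
    q=np.stack([(u-cx)/f*depth,(v-cy)/f*depth,depth],-1); return (q-t)@M
E
python3 - <<'E'
from h import *
for n in("top","side"):
    p,d=camera(n); np.savez(f"{n}0.npz",p=p,d=d); cv2.imwrite(f"pics/{n}0.png",p[...,::-1]); f,cx,cy,M,t=cal(n); print(n,f,cx,cy,-M.T@t, calibration(n))
print(telemetry.get_obs())
E
```

```text
pics
top 449.63060668107335 316.88498448954454 206.54077859699905 [ 0.3716337  -0.23753108  1.16346248] {'vertical_fov': 47.959912704203596, 'cx': 316.88498448954454, 'cy': 206.54077859699905, 'rvec': array([ 2.11667414, -2.17884538,  0.14841403]), 'tvec': array([-0.22218045,  0.53691423,  1.10024385])}
side 437.0366863324435 322.75594978018955 200.29526976385762 [0.54492947 0.52448562 0.75561278] {'vertical_fov': 49.18026912682853, 'cx': 322.75594978018955, 'cy': 200.29526976385762, 'rvec': array([ 0.0623865 ,  2.80212238, -1.337045  ]), 'tvec': array([0.50534265, 0.24655123, 0.90929933])}
{'time': 0.1, 'q': array([-7.04749090e+01,  5.00862238e+00,  1.00372828e+01,  9.50979297e+01,
       -1.07770987e-04,  8.99999784e+01]), 'qd': array([ 0.01455615, -0.07664895,  0.08970253,  0.05317039, -0.07804641,
       -0.00735478]), 'joint_efforts': array([ 2.15525230e-03, -5.21563697e+01,  4.65652728e+01,  1.59517938e-02,
        6.22091170e-05,  1.57458823e-05]), 'ee_pos': array([ 0.18376012, -0.51820278,  0.24963215]), 'tcp_rot': array([-1.79930731e+02,  1.07744744e-04,  1.95251127e+01]), 'wrist_force': array([-0.82597494,  0.27646157,  0.55117008]), 'torque': array([-0.02058463,  0.03276827,  0.01486783]), 'grasp_force': 0.0, 'opening': 0.08550464289152027}
```

View pics/top0.png

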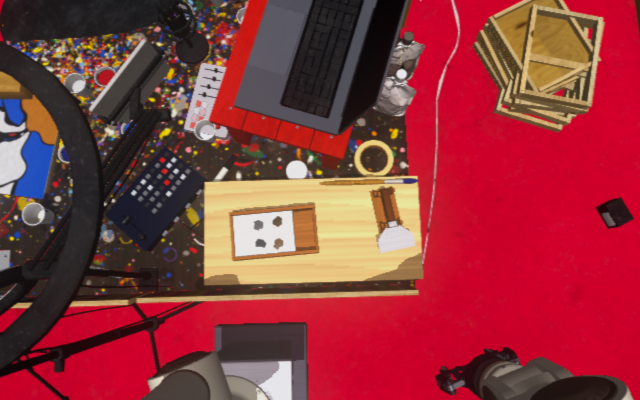

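View pics/side0.png

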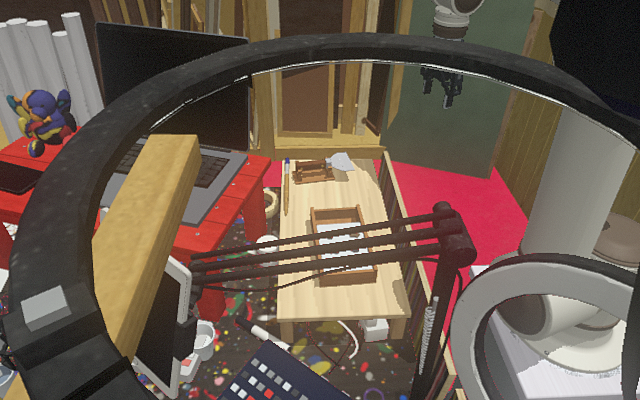

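The top view shows the palette at px (231–318, 203–260) with its trough at the right, and the rest with the scraper at (370–415, 187–250), blade towards the robot. The side view sees the same from the left, partly hidden by the ring and lamp arms. I'll measure with depth and colour from the top view.

```bash
python3 - <<'E'
from h import *
a=np.load("top0.npz");p,d=a["p"],a["d"];c=cloud("top",d);z=c[...,2]
print("riser z",np.median(z[265:280,250:350]))
m=(z>0.112)&(z<0.16)
hsv=cv2.cvtColor(p,cv2.COLOR_RGB2HSV)
for nm,(u0,u1,v0,v1) in dict(pal=(222,328,195,268),rest=(362,420,182,258)).items():
    mm=np.zeros((400,640),np.uint8);mm[v0:v1,u0:u1]=m[v0:v1,u0:u1]
    P=c[mm>0]; r=cv2.minAreaRect((P[:,:2]*1000).astype(np.float32)); print(nm,len(P),r,np.percentile(P[:,2],[5,50,95]))
white=(hsv[...,1]<50)&(hsv[...,2]>150)
for nm,(u0,u1,v0,v1) in dict(glass=(230,300,200,265),blade=(372,420,220,256)).items():
    mm=np.zeros((400,640),np.uint8);mm[v0:v1,u0:u1]=white[v0:v1,u0:u1]
    k=max(cv2.findContours(mm,0,2)[0],key=cv2.contourArea); print(nm,cv2.minAreaRect(k),np.median(z[mm>0]), np.std(z[mm>0]))
    w=np.array([ray("top",q[0][0],q[0][1],.122 if nm=="glass" else .125)[:2]*1000 for q in k],np.float32); print(cv2.minAreaRect(w), cv2.boxPoints(cv2.minAreaRect(w)).round().tolist())
im=np.vstack([np.hstack([cv2.resize(p[v:v+75,u:u+100],None,fx=4,fy=4,interpolation=2) for u,v in((225,192),(345,182))]),])
cv2.imwrite("pics/crop0.png",im[...,::-1])
E
```

```text
riser z 0.08947502592222796
pal 3366 ((461.761474609375, -134.3399200439453), (112.30965423583984, 199.98388671875), 3.785724639892578) [0.11857993 0.12244873 0.13051588]
rest 1171 ((484.93768310546875, -406.9372253417969), (143.50267028808594, 83.90670776367188), 10.044721603393555) [0.12182575 0.1264361  0.13712999]
glass ((263.4672546386719, 233.13937377929688), (40.922157287597656, 60.6589469909668), 84.80557250976562) 0.12151023726805893 0.07354933376497436
((460.1221923828125, -112.27922058105469), (94.97731018066406, 139.7101287841797), 3.818317174911499) [[408.0, -46.0], [417.0, -185.0], [512.0, -179.0], [503.0, -39.0]]
blade ((394.4276123046875, 234.95257568359375), (28.308849334716797, 36.263065338134766), 78.2317123413086) 0.12562977255726204 0.0647859664810725
((446.47314453125, -414.40753173828125), (65.15335083007812, 83.80259704589844), 10.026758193969727) [[407.0, -379.0], [422.0, -461.0], [486.0, -450.0], [471.0, -367.0]]
```

View pics/crop0.png

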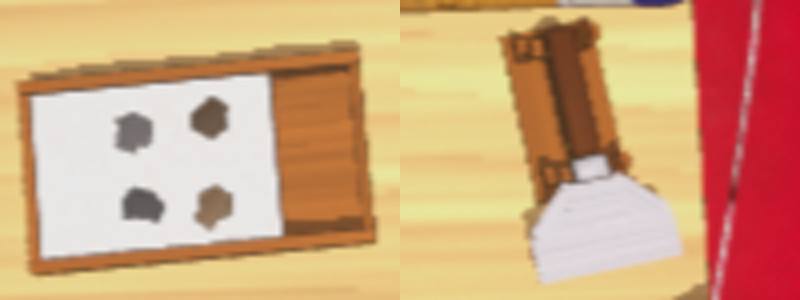

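The crops show the palette with its four flakes, glass on the left and trough on the right, and the scraper lying with its blade at the lower right of the rest. Palette centre ≈ (0.462, −0.134), x axis at yaw 93.8°. Scraper grip ≈ (0.513, −0.402, 0.125), yaw 10°. The sizes agree (112x200 and 84x144 mm).

```bash
cat >> h.py <<'E'
def Rs(yaw,lean=0):
    "tool rotation when the scraper has this yaw and its handle is raised by lean (deg)"
    return R.from_euler("z",yaw,degrees=True)*R.from_euler("y",-lean,degrees=True)*R.from_euler("x",180,degrees=True)
def rel(p,r,o=None):
    o=o or telemetry.get_obs(); r0=R.from_euler("xyz",o["tcp_rot"],degrees=True)
    print("t",round(o["time"],2),"shift",(r0.inv().apply(np.array(p)-o["ee_pos"])*1000).round(1),"turn",(r0.inv()*r).as_rotvec(degrees=True).round(2))
G=np.array([.513,-.402,.125]); PC=np.array([.4618,-.1343,.09]); PY=93.8
def pal(x,y,z): return PC+R.from_euler("z",PY,degrees=True).apply([x,y,z])
E
python3 - <<'E'
from h import *
a=np.load("top0.npz");c=cloud("top",a["d"]);X,Y,Z=c[...,0],c[...,1],c[...,2];ok=a["d"]>0
for y0 in np.arange(-.6,.45,.1):
    print(round(y0,1),[round(float(Z[s].max()),2) if (s:=ok&(Y>y0)&(Y<y0+.1)&(X>x0)&(X<x0+.1)).any() else None for x0 in np.arange(.1,.8,.1)])
L=R.from_euler("z",10,degrees=True).inv().apply((c-G).reshape(-1,3)).reshape(c.shape)
for lo,hi in((-27,-20),(-20,-14),(-8,8),(14,20),(20,27)):
    s=(abs(L[...,0])<.025)&(L[...,1]*1e3>lo)&(L[...,1]*1e3<hi)&(abs(L[...,2])<.1); print(lo,hi,s.sum(),np.median(L[...,2][s])*1e3)
rel(G+[0,0,.1],Rs(10)); rel(G+[0,0,.003],Rs(10))
E
```

```text
-0.6 [0.35, 0.71, None, None, None, None, None]
-0.5 [0.55, 0.69, 0.13, 0.14, 0.14, 0.03, 0.2]
-0.4 [-0.71, -0.7, 0.13, 0.14, 0.14, 0.47, 0.47]
-0.3 [-0.7, -0.71, 0.13, 0.13, 0.13, 0.31, 0.24]
-0.2 [0.01, -0.71, 0.13, 0.13, 0.13, 0.24, 0.24]
-0.1 [0.44, 0.55, 0.13, 0.13, 0.13, 0.22, 0.24]
-0.0 [0.46, 0.2, 0.6, 0.6, 0.6, 0.6, 0.39]
0.1 [0.22, 0.6, 0.6, 0.46, 0.6, 0.6, 0.39]
0.2 [-0.71, -0.55, 0.47, 0.46, 0.05, 0.56, 0.18]
0.3 [0.28, 0.28, 0.35, 0.01, 0.02, 0.06, 0.01]
0.4 [-0.71, 0.16, 0.13, 0.0, 0.06, 0.05, 0.05]
-27 -20 57 -29.088912572915806
-20 -14 39 -28.988689356383684
-8 8 166 9.803470791742638
14 20 54 -28.386497787160117
20 27 57 -29.133247442187038
t 0.1 shift [349.1   0.5  24.6] turn [-0.07  0.01  9.53]
t 0.1 shift [349.1   0.7 121.6] turn [-0.07  0.01  9.53]
```

Call:
{"op": "play_rows", "data": {
  "increments": [
    [[50,0,0],[0,0,1.5],0],
    [[95,0,5],[0,0,3],0],
    [[140,0,10],[0,0,5],0],
    [[185,0,15],[0,0,7],0],
    [[230,0,20],[0,0,8.5],0],
    [[275,0,25],[0,0,9.5],0],
    [[315,0,25],[0,0,9.5],0],
    [[338,0,25],[0,0,9.5],0],
    [[349,0.5,25],[0,0,9.5],0],
    [[349,0.5,25],[0,0,9.5],0],
    [[349,0.5,25],[0,0,9.5],0],
    [[349,0.5,25],[0,0,9.5],0]
  ],
  "grip_force": 100
}}

```text
time: 1.3
ee_pos: [0.5117, -0.4029, 0.2256]
tcp_rot: [180.0, 0.0, 9.9]
wrist_force: [0.3, 0.1, -0.6]
opening: 0.0852
grasp_force: 0.0
```

```bash
python3 - <<'E'
from h import *
a=np.load("top0.npz");c=cloud("top",a["d"]);X,Y,Z=c[...,0],c[...,1],c[...,2]
for zz in(.15,.3,.5):
  print(zz,[round(float(Y[s].min()),3) if (s:=(a["d"]>0)&(Z>zz)&(Y>-.2)&(X>x0)&(X<x0+.1)).any() else None for x0 in np.arange(.1,.6,.1)])
o=telemetry.get_obs();print(o["ee_pos"],o["tcp_rot"],o["q"].round(1),o["wrist_force"])
rel(G+[0,0,.002],Rs(10))
p,d=camera("top");np.savez("top1.npz",p=p,d=d);cv2.imwrite("pics/c1.png",cv2.resize(p[150:290,310:450],None,fx=4,fy=4)[...,::-1])
E
```

```text
0.15 [-0.043, -0.027, 0.051, 0.039, 0.042]
0.3 [-0.016, -0.027, 0.051, 0.039, 0.042]
0.5 [None, -0.027, 0.051, 0.039, 0.042]
[ 0.51173171 -0.40294302  0.22561593] [1.79985804e+02 2.64477185e-03 9.94385430e+00] [-38.2  19.1  23.8  94.7  -0.  131.8] [ 0.29487608  0.08399415 -0.62043601]
t 1.3 shift [ 1.4 -0.7 98.6] turn [ 0.01  0.   -0.06]
```

View pics/c1.png

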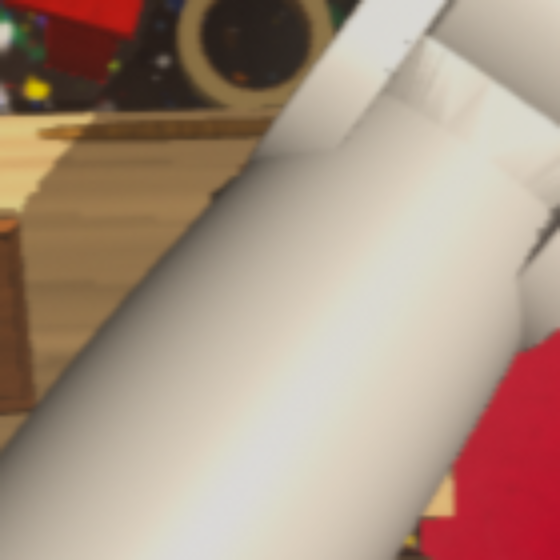

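The forearm hides the rest from above, so I'll go down on the first measurement, which matched the given sizes to 1–2 mm.

Call:
{"op": "play_rows", "data": {
  "increments": [
    [[1,-0.7,25],[0,0,0],0],
    [[1.4,-0.7,50],[0,0,0],0],
    [[1.4,-0.7,72],[0,0,0],0],
    [[1.4,-0.7,86],[0,0,0],0],
    [[1.4,-0.7,95],[0,0,0],0],
    [[1.4,-0.7,98.6],[0,0,0],0],
    [[1.4,-0.7,98.6],[0,0,0],0],
    [[1.4,-0.7,98.6],[0,0,0],0]
  ]
}}

```text
time: 2.15
ee_pos: [0.5145, -0.4016, 0.1278]
tcp_rot: [179.9, -0.1, 10.0]
wrist_force: [0.8, -0.4, 0.2]
opening: 0.0854
grasp_force: 0.0
```

```bash
python3 - <<'E'
from h import *
a=np.load("top0.npz");b=np.load("top1.npz");c=cloud("top",b["d"]);Z=c[...,2]
dif=(abs(a["d"]-b["d"])>.03)&(b["d"]>0)&(Z>.2)
for x0 in np.arange(0,.6,.1):
    s=dif&(c[...,0]>x0)&(c[...,0]<x0+.1)
    if s.any(): print(x0,Z[s].max(),c[s][:,1].min(),c[s][:,1].max())
for n in [(180,380),(230,385),(290,380),(260,340),(215,335)]: print(n,cloud("top",a["d"])[n[1],n[0]],c[n[1],n[0]])
p,d=camera("side");cv2.imwrite("pics/s1.png",cv2.resize(p[90:240,240:440],None,fx=4,fy=4)[...,::-1])
E
```

```text
0.2 0.6555168684852011 -0.3070056574080976 0.15774996281173181
0.30000000000000004 0.6701058327852526 -0.376449698941563 0.35242493236133404
0.4 0.6910828986441793 -0.4599826221364783 0.1831461966631647
0.5 0.6907084738927525 -0.4689817105465052 0.14117887093346237
(180, 380) [0.18119273 0.01951949 0.31355219] [0.14710355 0.06553187 0.16141716]
(230, 385) [ 0.09834659 -0.0119879   0.01147512] [ 0.24183519 -0.13040869  0.61632273]
(290, 380) [ 0.10202343 -0.15816615 -0.00579385] [ 0.25229687 -0.202402    0.64591789]
(260, 340) [ 0.11104693 -0.00416131 -0.61941197] [ 0.29221903 -0.16641088  0.6201257 ]
(215, 335) [ 0.13362919  0.17067937 -0.62665316] [ 0.13425192  0.16961131 -0.6219694 ]
```

View pics/s1.png

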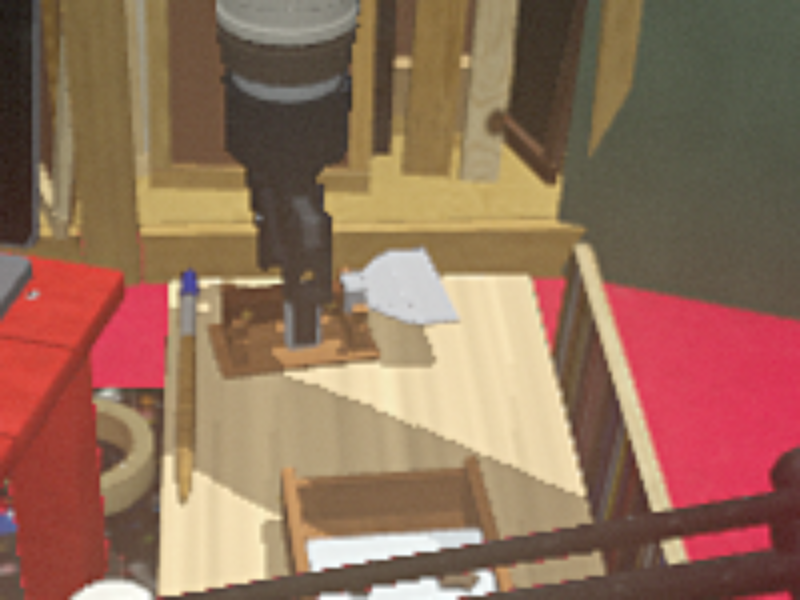

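Both fingers stand around the handle, between the saddles (px ~300,320 in the crop). I'll close the gripper.

Call:
{"op": "play_rows", "data": {
  "increments": [
    [[-1.5,0,0],[0,0,0],0.5],
    [[-1.5,0,0],[0,0,0],0.8],
    [[-1.5,0,0],[0,0,0],1],
    [[-1.5,0,0],[0,0,0],1],
    [[-1.5,0,0],[0,0,0],1],
    [[-1.5,0,0],[0,0,0],1],
    [[-1.5,0,0],[0,0,0],1],
    [[-1.5,0,0],[0,0,0],1]
  ],
  "grip_force": 110
}}

```text
time: 3.0
ee_pos: [0.5128, -0.4016, 0.127]
tcp_rot: [180.0, -0.0, 10.0]
wrist_force: [-0.5, 0.4, 4.8]
opening: 0.0161
grasp_force: 107.7
```

```bash
python3 - <<'E'
from h import *
a=np.load("top0.npz");b=np.load("top1.npz")
c=cloud("top",a["d"]);c1=cloud("top",b["d"])
s=(a["d"]>0)&(c[...,2]>.3)&(c[...,0]>.2)&(c[...,0]<.3)&(c[...,1]>-.2)&(c[...,1]<.06)
v,u=np.where(s);print(len(u),u.min(),u.max(),v.min(),v.max())
for i in np.argsort(c[s][:,1])[::max(1,len(u)//8)]: print(u[i],v[i],c[v[i],u[i]].round(3),c1[v[i],u[i]].round(3))
o=telemetry.get_obs();print(o["ee_pos"],o["tcp_rot"],o["opening"],o["grasp_force"],o["wrist_force"])
E
```

```text
8 154 161 399 399
161 399 [ 0.211 -0.027  0.549] [ 0.22  -0.04   0.585]
160 399 [ 0.212 -0.027  0.551] [ 0.221 -0.039  0.588]
159 399 [ 0.211 -0.025  0.55 ] [ 0.221 -0.038  0.588]
158 399 [ 0.21  -0.022  0.545] [ 0.221 -0.037  0.588]
157 399 [ 0.209 -0.019  0.541] [ 0.222 -0.036  0.59 ]
156 399 [ 0.208 -0.017  0.539] [ 0.222 -0.035  0.59 ]
155 399 [ 0.207 -0.014  0.534] [ 0.222 -0.034  0.591]
154 399 [ 0.206 -0.012  0.531] [ 0.222 -0.033  0.592]
[ 0.51280883 -0.40156495  0.1269879 ] [ 1.79980193e+02 -1.84256936e-02  1.00271681e+01] 0.016140767208305793 107.69726514816284 [-0.47708337  0.36252973  4.84207978]
```

Call:
{"op": "play_rows", "data": {
  "increments": [
    [[0,0,-8],[0,0,0],1],
    [[0,0,-25],[0,0,0],1],
    [[0,0,-50],[0,0,0],1],
    [[0,0,-80],[0,0,0],1],
    [[0,0,-110],[0,0,0],1],
    [[0,0,-130],[0,0,0],1],
    [[0,0,-130],[0,0,0],1],
    [[0,0,-130],[0,0,0],1],
    [[0,0,-130],[0,0,0],1]
  ]
}}

```text
time: 3.9
ee_pos: [0.5124, -0.4013, 0.2547]
tcp_rot: [-179.9, 0.1, 10.0]
wrist_force: [0.3, -0.2, -2.8]
opening: 0.0161
grasp_force: 107.4
```

```bash
cat >> h.py <<'E'
T=np.array([0,0,.002])  # TCP in the scraper frame
def tcp(x,y,z,lean=35,yaw=None):
    "TCP pose that puts the unbent blade edge at x,y,z of the palette"
    yaw=PY if yaw is None else yaw
    S=R.from_euler("z",yaw,degrees=True)*R.from_euler("y",-lean,degrees=True)
    return pal(x,y,z)+S.apply(T+[.1,0,.001]),Rs(yaw,lean)
E
python3 - <<'E'
from h import *
o=telemetry.get_obs();print(o["ee_pos"],o["tcp_rot"],o["opening"],o["wrist_force"])
rel(*tcp(.072,0,.080)); rel(*tcp(.072,0,.08,0))
E
```

```text
[ 0.5124099  -0.40132048  0.25473434] [-1.79887546e+02  1.01003244e-01  1.00219930e+01] 0.016140236270909582 [ 0.26027315 -0.15046763 -2.80901567]
t 3.9 shift [  13.2 -423.    25.7] turn [ 25.37  28.46 -81.01]
t 3.9 shift [  15.4 -442.6   82.6] turn [ -0.17   0.   -83.78]
```

Call:
{"op": "play_rows", "data": {
  "increments": [
    [[0,-10,0],[0.6,0.7,-2],1],
    [[1,-34,0],[2,2.3,-6.5],1],
    [[2,-64,0],[3.8,4.3,-12.2],1],
    [[3,-96,2],[5.7,6.4,-18.3],1],
    [[4,-128,4],[7.7,8.6,-24.5],1],
    [[5,-160,6],[9.6,10.8,-30.7],1],
    [[6,-192,8],[11.5,12.9,-36.8],1],
    [[7,-224,10],[13.4,15.1,-42.9],1],
    [[8,-256,12],[15.4,17.2,-49],1],
    [[9,-288,14],[17.3,19.4,-55.2],1],
    [[10,-320,16],[19.2,21.5,-61.3],1],
    [[11,-352,18],[21.1,23.7,-67.4],1],
    [[12,-380,20],[22.8,25.6,-72.8],1],
    [[13,-402,21],[24.1,27,-77],1],
    [[13,-416,22],[25,28,-79.7],1],
    [[13,-423,22],[25.4,28.5,-81],1],
    [[13,-423,22],[25.4,28.5,-81],1],
    [[13,-423,22],[25.4,28.5,-81],1],
    [[13,-423,22],[25.4,28.5,-81],1]
  ]
}}

```text
time: 5.8
ee_pos: [0.4519, 0.0167, 0.2346]
tcp_rot: [179.9, -34.9, 93.8]
wrist_force: [-0.0, 0.1, -1.1]
opening: 0.0164
grasp_force: 107.4
```

```bash
python3 - <<'E'
from h import *
o=telemetry.get_obs();print(o["q"].round(1),o["wrist_force"])
rel(*tcp(.072,0,.080)); rel(*tcp(.072,0,.045))
for n in("top","side"):
    p,d=camera(n);np.savez(n+"2.npz",p=p,d=d)
    u,v=proj(n,pal(.072,0,.08)); print(n,u,v); u,v=int(u),int(v)
    cv2.imwrite(f"pics/{n}2.png",cv2.resize(p[max(0,v-60):v+60,u-80:u+80],None,fx=5,fy=5)[...,::-1])
E
```

```text
[-16.3  -0.8  -3.3 100.8  32.6  66. ] [-0.02052632  0.11549056 -1.14794412]
t 5.8 shift [-2.1 -0.2  4.4] turn [ 0.12  0.08 -0.  ]
t 5.8 shift [-22.1  -0.2  33.1] turn [ 0.12  0.08 -0.  ]
top 238.52386607637956 233.20104634918548
side 348.27813714037273 244.9259852556767
```

View pics/side2.png

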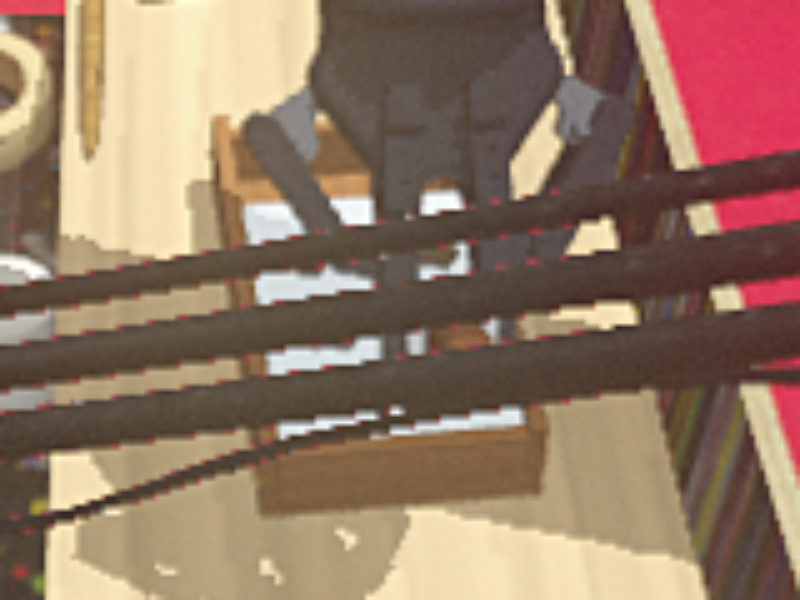

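View pics/top2.png

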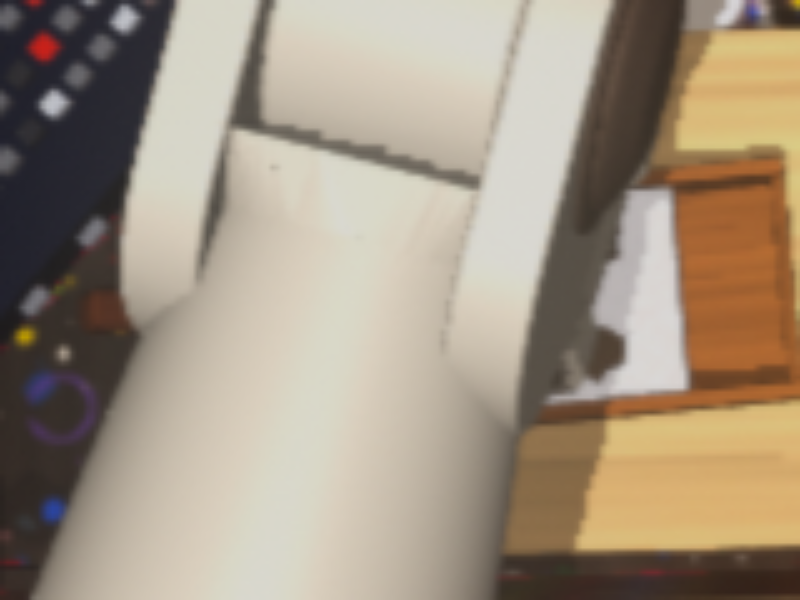

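The side view (through the lamp rods) shows the scraper over the palette's end-lip half. I'll check the blade's pose from the side depth before lowering.

```bash
python3 - <<'E'
from h import *
o=telemetry.get_obs()
for n in("side","top"):
    a=np.load(n+"2.npz");c=cloud(n,a["d"])
    S=R.from_euler("xyz",o["tcp_rot"],degrees=True)*R.from_euler("x",180,degrees=True)
    L=S.inv().apply((c-o["ee_pos"]).reshape(-1,3)).reshape(c.shape)*1e3+[0,0,2]
    s=(a["d"]>0)&(abs(L[...,2])<12)&(L[...,0]>-115)&(L[...,0]<-50)&(abs(L[...,1])<60)
    q=L[s];print(n,len(q))
    if len(q)>10:
        for x0 in range(-115,-50,8):
            k=q[(q[:,0]>=x0)&(q[:,0]<x0+8)]
            if len(k):print(x0,len(k),"y",k[:,1].min().round(1),k[:,1].max().round(1),"z",np.percentile(k[:,2],[10,50,90]).round(1))
E
```

```text
side 0
top 0
```

```bash
python3 - <<'E'
from h import *
a=np.load("side2.npz");p=a["p"];c=cloud("side",a["d"]);P=R.from_euler("z",-PY,degrees=True).apply((c-PC).reshape(-1,3)).reshape(c.shape)*1e3
u0,v0=348-80,244-60
for cu,cv in [(265,220),(355,210),(440,205),(300,275),(460,265),(300,290),(330,355),(350,360),(460,335),(480,325),(400,345),(330,425),(480,415),(400,290),(400,200),(285,110),(580,110),(300,170),(600,130),(560,230)]:
    u,v=u0+cu//5,v0+cv//5; print((cu,cv),p[v,u],P[v,u].round(),round(float(a["d"][v,u]),3))
s=(a["d"]>0)&(P[...,0]>50)&(P[...,0]<200)&(abs(P[...,1])<60)&(P[...,2]>45)&(P[...,2]<200)
v,u=np.where(s);print(len(u))
for i in range(0,len(u),max(1,len(u)//25)): print(u[i],v[i],p[v[i],u[i]],P[v[i],u[i]].round())
E
```

```text
(265, 220) [214 219 220] [-32. -39.  32.] 0.935
(355, 210) [238 244 242] [-36.   0.  31.] 0.942
(440, 205) [243 251 252] [-36.  37.  30.] 0.946
(300, 275) [181 185 185] [  3. -29.  32.] 0.908
(460, 265) [229 238 240] [ 1. 39. 29.] 0.919
(300, 290) [222 229 231] [ 10. -30.  30.] 0.905
(330, 355) [223 232 232] [ 51. -23.  33.] 0.871
(350, 360) [221 230 232] [ 52. -15.  31.] 0.872
(460, 335) [137  97  70] [180.  -4. 174.] 0.686
(480, 325) [144 133 129] [157.   8. 153.] 0.717
(400, 345) [79 70 60] [157. -18. 147.] 0.718
(330, 425) [141 143 142] [282. -62. 251.] 0.552
(480, 415) [232 240 242] [84. 32. 29.] 0.854
(400, 290) [89 80 65] [306. -52. 321.] 0.491
(400, 200) [93 85 78] [137. -17. 193.] 0.705
(285, 110) [141 136 132] [111. -52. 213.] 0.709
(580, 110) [133 126 127] [114.  46. 207.] 0.72
(300, 170) [105  92  83] [127. -49. 201.] 0.705
(600, 130) [92 77 78] [124.  51. 206.] 0.714
(560, 230) [89 83 80] [140.  36. 178.] 0.718
713
335 210 [119  91  64] [108. -34. 200.]
385 215 [93 77 79] [127.  46. 198.]
341 217 [107  84  62] [123. -27. 197.]
327 218 [104  93  83] [127. -50. 200.]
387 218 [91 75 73] [131.  48. 195.]
367 219 [84 69 66] [133.  14. 198.]
346 220 [99 90 86] [134. -20. 200.]
385 220 [90 77 76] [133.  45. 193.]
364 221 [93 81 78] [137.   9. 197.]
346 222 [100  92  84] [136. -20. 197.]
332 223 [92 85 82] [132. -42. 193.]
331 224 [100  89  79] [132. -44. 192.]
334 225 [157 160 159] [135. -40. 191.]
350 226 [103  81  75] [140. -14. 191.]
342 228 [180 187 187] [120. -23. 170.]
376 231 [88 81 78] [143.  29. 179.]
363 233 [77 64 56] [143.   7. 177.]
369 234 [91 79 77] [145.  17. 175.]
370 235 [90 79 77] [147.  19. 175.]
366 236 [88 82 79] [147.  12. 173.]
365 237 [92 84 81] [147.  10. 171.]
348 239 [101  84  83] [150. -18. 172.]
353 250 [112 104  97] [158. -10. 154.]
356 251 [108  80  58] [175.  -9. 169.]
357 252 [124  88  64] [181.  -9. 173.]
344 254 [124 123 121] [152. -24. 140.]
```

The handle end shows at palette (180, −6, 171) mm, as predicted. The blade itself is behind a lamp rod. I'll lower it gently and watch the wrist force.

Call:
{"op": "play_rows", "data": {
  "increments": [
    [[-7,-0.2,11],[0,0,0],1],
    [[-15,-0.2,22],[0,0,0],1],
    [[-22,-0.2,33],[0,0,0],1],
    [[-26,-0.2,38.5],[0,0,0],1],
    [[-27.2,-0.2,40.5],[0,0,0],1],
    [[-27.2,-0.2,40.5],[0,0,0],1],
    [[-27.2,-0.2,40.5],[0,0,0],1]
  ]
}}

```text
time: 6.6
ee_pos: [0.4518, 0.0182, 0.1863]
tcp_rot: [179.8, -34.9, 93.9]
wrist_force: [-0.3, 1.0, -1.6]
opening: 0.0166
grasp_force: 107.4
```

```bash
python3 - <<'E'
from h import *
o=telemetry.get_obs();print(o["ee_pos"],o["tcp_rot"],o["wrist_force"],o["torque"])
rel(*tcp(.072,0,.036)); rel(*tcp(.072,0,.029));rel(*tcp(.072,0,.025))
E
```

```text
[0.45183136 0.01818405 0.18628123] [179.82758842 -34.94209412  93.9018365 ] [-0.3157926   1.00770834 -1.64962424] [-0.68728783 -0.05155732 -0.02549281]
t 6.6 shift [-0.8 -0.2  0. ] turn [0.11 0.06 0.08]
t 6.6 shift [-4.8 -0.2  5.8] turn [0.11 0.06 0.08]
t 6.6 shift [-7.1 -0.2  9. ] turn [0.11 0.06 0.08]
```

Call:
{"op": "play_rows", "data": {
  "increments": [
    [[-1.5,-0.2,1.5],[0,0,0],1],
    [[-3,-0.2,3.5],[0,0,0],1],
    [[-4.8,-0.2,5.8],[0,0,0],1],
    [[-4.8,-0.2,5.8],[0,0,0],1],
    [[-4.8,-0.2,5.8],[0,0,0],1]
  ]
}}

```text
time: 7.1
ee_pos: [0.4517, 0.0175, 0.1785]
tcp_rot: [179.8, -34.9, 93.9]
wrist_force: [-0.0, -1.0, 1.2]
opening: 0.0159
grasp_force: 107.7
```

```bash
python3 - <<'E'
from h import *
o=telemetry.get_obs();print(o["ee_pos"],o["tcp_rot"],o["wrist_force"],o["torque"])
rel(*tcp(.072,0,.025));rel(*tcp(.072,0,.022))
E
```

```text
[0.45165044 0.01748003 0.17848343] [179.83861807 -34.93134217  93.89622412] [-0.03550831 -0.98585411  1.21751178] [-0.69964928 -0.1446216  -0.05865432]
t 7.1 shift [-2.   0.1  3.1] turn [0.11 0.07 0.08]
t 7.1 shift [-3.8  0.1  5.5] turn [0.11 0.07 0.08]
```

Call:
{"op": "play_rows", "data": {
  "increments": [
    [[-0.8,0.1,1.2],[0,0,0],1],
    [[-1.6,0.1,2.4],[0,0,0],1],
    [[-2.3,0.1,3.5],[0,0,0],1],
    [[-2.3,0.1,3.5],[0,0,0],1],
    [[-2.3,0.1,3.5],[0,0,0],1]
  ]
}}

```text
time: 7.6
ee_pos: [0.4517, 0.0178, 0.1744]
tcp_rot: [179.8, -35.0, 93.9]
wrist_force: [-0.0, 2.0, 3.9]
opening: 0.0163
grasp_force: 107.9
```

```bash
python3 - <<'E'
from h import *
o=telemetry.get_obs();print(o["ee_pos"],o["tcp_rot"],o["wrist_force"],o["torque"])
rel(*tcp(.072,0,.025));rel(*tcp(.03,0,.025));rel(*tcp(-.05,0,.025))
E
```

```text
[0.45169369 0.01777658 0.17437388] [179.84583501 -34.95714321  93.89326897] [-0.00399516  1.96732282  3.92708506] [-0.08462733  0.01212069 -0.04007196]
t 7.6 shift [ 0.1  0.  -0.5] turn [0.1  0.04 0.08]
t 7.6 shift [-34.3   0.  -24.6] turn [0.1  0.04 0.08]
t 7.6 shift [-99.9  -0.  -70.4] turn [0.1  0.04 0.08]
```

Call:
{"op": "play_rows", "data": {
  "increments": [
    [[-1.2,0,-0.9],[0,0,0],1],
    [[-3.3,0,-2.3],[0,0,0],1],
    [[-5.7,0,-4],[0,0,0],1],
    [[-8.2,0,-5.7],[0,0,0],1],
    [[-10.7,0,-7.5],[0,0,0],1],
    [[-13.1,0,-9.2],[0,0,0],1],
    [[-15.6,0,-10.9],[0,0,0],1],
    [[-18,0,-12.6],[0,0,0],1],
    [[-20.5,0,-14.4],[0,0,0],1],
    [[-23,0,-16.1],[0,0,0],1],
    [[-25.4,0,-17.8],[0,0,0],1],
    [[-27.9,0,-19.5],[0,0,0],1],
    [[-30.3,0,-21.2],[0,0,0],1],
    [[-32.8,0,-23],[0,0,0],1],
    [[-35.2,0,-24.7],[0,0,0],1],
    [[-37.7,0,-26.4],[0,0,0],1]
  ]
}}

```text
time: 9.2
ee_pos: [0.4547, -0.0285, 0.1743]
tcp_rot: [179.9, -34.9, 93.9]
wrist_force: [0.5, 2.7, 3.6]
opening: 0.0159
grasp_force: 107.9
```

```bash
python3 - <<'E'
from h import *
o=telemetry.get_obs();print(o["ee_pos"],o["tcp_rot"],o["wrist_force"],o["torque"])
rel(*tcp(.026,0,.025));rel(*tcp(-.02,0,.025));rel(*tcp(-.05,0,.025))
E
```

```text
[ 0.45471433 -0.0284639   0.17429652] [179.86105019 -34.94839264  93.88075072] [0.50291874 2.69988589 3.61763168] [ 0.00632122 -0.02519316 -0.0502063 ]
t 9.2 shift [ 0.4  0.1 -0.4] turn [0.09 0.05 0.07]
t 9.2 shift [-37.3   0.1 -26.7] turn [0.09 0.05 0.07]
t 9.2 shift [-61.9   0.1 -43.9] turn [0.09 0.05 0.07]
```

Call:
{"op": "play_rows", "data": {
  "increments": [
    [[-1.2,0,-0.9],[0,0,0],1],
    [[-3.3,0,-2.3],[0,0,0],1],
    [[-5.7,0,-4],[0,0,0],1],
    [[-8.2,0,-5.7],[0,0,0],1],
    [[-10.7,0,-7.5],[0,0,0],1],
    [[-13.1,0,-9.2],[0,0,0],1],
    [[-15.6,0,-10.9],[0,0,0],1],
    [[-18,0,-12.6],[0,0,0],1],
    [[-20.5,0,-14.4],[0,0,0],1],
    [[-23,0,-16.1],[0,0,0],1],
    [[-25.4,0,-17.8],[0,0,0],1],
    [[-27.9,0,-19.5],[0,0,0],1],
    [[-30.3,0,-21.2],[0,0,0],1],
    [[-32.8,0,-23],[0,0,0],1],
    [[-35.2,0,-24.7],[0,0,0],1],
    [[-37.7,0,-26.4],[0,0,0],1],
    [[-40.1,0,-28.1],[0,0,0],1],
    [[-42.6,0,-29.8],[0,0,0],1]
  ]
}}

```text
time: 11.0
ee_pos: [0.4582, -0.0804, 0.1743]
tcp_rot: [179.9, -34.9, 93.9]
wrist_force: [0.6, 2.5, 3.0]
opening: 0.0164
grasp_force: 107.9
```

```bash
python3 - <<'E'
from h import *
o=telemetry.get_obs();print(o["ee_pos"],o["wrist_force"],o["torque"])
rel(*tcp(-.03,0,.025));rel(*tcp(-.05,0,.025))
p,d=camera("top");u,v=map(int,proj("top",pal(-.04,0,.04)));cv2.imwrite("pics/t3.png",cv2.resize(p[v-50:v+50,u-70:u+70],None,fx=5,fy=5)[...,::-1])
E
```

```text
[ 0.45816983 -0.08035993  0.17428799] [0.62646476 2.46507771 3.03646426] [-0.06691175  0.05335299  0.00257704]
t 11.0 shift [-2.9  0.  -2.6] turn [0.09 0.05 0.06]
t 11.0 shift [-19.3   0.  -14.1] turn [0.09 0.05 0.06]
```

View pics/t3.png

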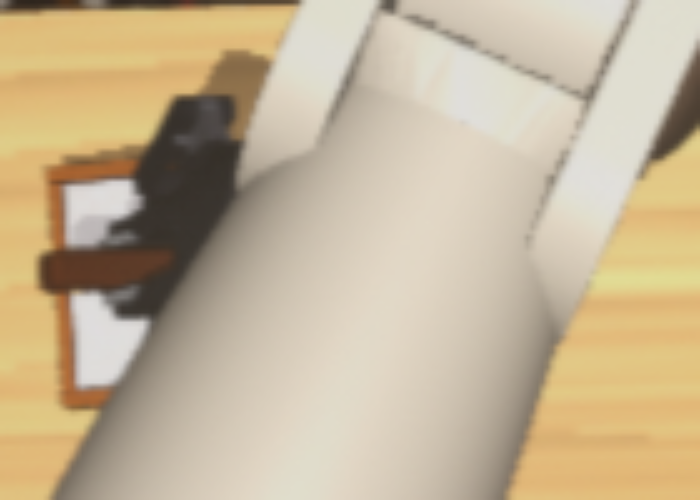

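The view shows the handle centred along the palette and no flake left on the visible glass behind the blade. I'll push on over the edge.

Call:
{"op": "play_rows", "data": {
  "increments": [
    [[-1.2,0,-0.9],[0,0,0],1],
    [[-3.3,0,-2.3],[0,0,0],1],
    [[-5.7,0,-4],[0,0,0],1],
    [[-8.2,0,-5.7],[0,0,0],1],
    [[-10.7,0,-7.5],[0,0,0],1],
    [[-13.1,0,-9.2],[0,0,0],1],
    [[-15.6,0,-10.9],[0,0,0],1],
    [[-18,0,-12.6],[0,0,0],1],
    [[-20,0,-14],[0,0,0],1],
    [[-22,0,-15.4],[0,0,0],1],
    [[-24,0,-16.8],[0,0,0],1],
    [[-24,0,-16.8],[0,0,0],1],
    [[-24,0,-16.8],[0,0,0],1],
    [[-24,0,-16.8],[0,0,0],1]
  ]
}}

```text
time: 12.45
ee_pos: [0.46, -0.1093, 0.1742]
tcp_rot: [179.9, -34.9, 93.9]
wrist_force: [0.2, 0.0, -2.0]
opening: 0.0161
grasp_force: 107.7
```

Call:
{"op": "play_rows", "data": {
  "increments": [
    [[3,0,-4],[0,0,0],1],
    [[9,0,-12],[0,0,0],1],
    [[17,0,-25],[0,0,0],1],
    [[29,0,-41],[0,0,0],1],
    [[42,0,-60],[0,0,0],1],
    [[52,0,-74],[0,0,0],1],
    [[52,0,-74],[0,0,0],1],
    [[52,0,-74],[0,0,0],1]
  ]
}}

```text
time: 13.25
ee_pos: [0.4601, -0.1093, 0.265]
tcp_rot: [179.8, -34.9, 93.9]
wrist_force: [0.7, 0.7, -1.5]
opening: 0.0161
grasp_force: 107.6
```

```bash
python3 - <<'E'
from h import *
o=telemetry.get_obs();print(o["ee_pos"],o["tcp_rot"],o["wrist_force"],o["torque"])
rel(G+[0,0,.13],Rs(10))
E
```

```text
[ 0.46009492 -0.10926424  0.26504044] [179.79773189 -34.90552409  93.92124323] [ 0.69875689  0.72070726 -1.47768129] [-6.38386330e-01 -3.62554585e-02  1.86325838e-04]
t 13.25 shift [-248.2   33.3 -160.8] turn [-25.34 -28.5   81.05]
```

Call:
{"op": "play_rows", "data": {
  "increments": [
    [[-6,1,-4],[-0.6,-0.7,2],1],
    [[-19,3,-12],[-2,-2.3,6.5],1],
    [[-37,5,-24],[-3.8,-4.3,12.2],1],
    [[-56,7,-36],[-5.7,-6.4,18.3],1],
    [[-75,10,-49],[-7.7,-8.6,24.5],1],
    [[-94,13,-61],[-9.6,-10.8,30.7],1],
    [[-113,15,-73],[-11.5,-12.9,36.8],1],
    [[-131,18,-85],[-13.4,-15.1,42.9],1],
    [[-150,20,-97],[-15.4,-17.2,49],1],
    [[-169,23,-109],[-17.3,-19.4,55.2],1],
    [[-188,25,-122],[-19.2,-21.5,61.3],1],
    [[-206,28,-134],[-21.1,-23.7,67.4],1],
    [[-223,30,-145],[-22.8,-25.6,72.8],1],
    [[-236,32,-153],[-24.1,-27,77],1],
    [[-244,33,-158],[-25,-28,79.7],1],
    [[-248,33.3,-161],[-25.4,-28.5,81],1],
    [[-248,33.3,-161],[-25.4,-28.5,81],1],
    [[-248,33.3,-161],[-25.4,-28.5,81],1]
  ]
}}

```text
time: 15.05
ee_pos: [0.5126, -0.4014, 0.2543]
tcp_rot: [-179.9, 0.0, 10.1]
wrist_force: [0.3, -0.0, -1.6]
opening: 0.0163
grasp_force: 107.6
```

```bash
python3 - <<'E'
from h import *
o=telemetry.get_obs();print(o["ee_pos"],o["tcp_rot"])
rel(G+[0,0,.003],Rs(10))
S=R.from_euler("xyz",o["tcp_rot"],degrees=True)*R.from_euler("x",180,degrees=True)
ims=[]
for n in("top","side"):
    p,d=camera(n);c=cloud(n,d);np.savez(n+"4.npz",p=p,d=d)
    L=S.inv().apply((c-o["ee_pos"]).reshape(-1,3)).reshape(c.shape)*1e3
    s=(d>0)&(abs(L[...,2])<25)&(L[...,0]>-112)&(L[...,0]<-52)&(abs(L[...,1])<60);q=L[s]
    print(n,len(q))
    if len(q)>20:
        A=np.c_[q[:,:2],np.ones(len(q))];print("plane z=ax+by+c",np.linalg.lstsq(A,q[:,2],rcond=None)[0],q.min(0),q.max(0))
    u,v=map(int,proj(n,pal(-.02,0,.03) if n=="top" else o["ee_pos"]));ims.append(cv2.resize(p[v-50:v+50,u-65:u+65],(400,308)))
cv2.imwrite("pics/f4.png",np.hstack(ims)[...,::-1])
E
```

```text
[ 0.51263516 -0.40139322  0.25433926] [-1.79937634e+02  4.07839365e-03  1.00910524e+01]
t 15.05 shift [  0.3   0.8 126.3] turn [-0.06  0.    0.09]
top 0
side 309
plane z=ax+by+c [ 5.81466178e-03 -6.47292510e-04 -2.09939364e+00] [-97.58408434 -41.86029664  -5.08637533] [-52.00878082  45.84652823   0.72473104]
```

View pics/f4.png

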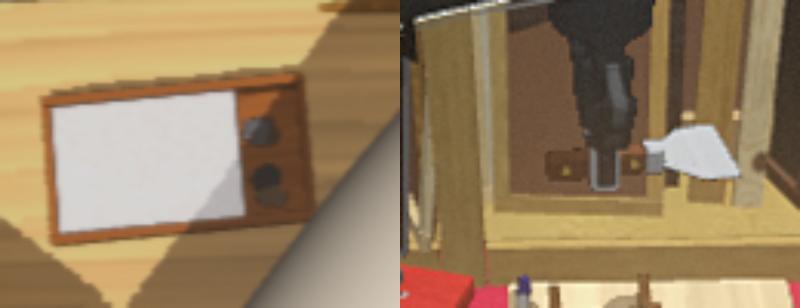

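The glass is clear, with flakes in the trough at crop px (260,130), (268,178) and (270,195), some overlapping. The side view shows the scraper level in the grip (blade slope under 0.4°). I'll lower it into the rest.

Call:
{"op": "play_rows", "data": {
  "increments": [
    [[0.3,0.5,15],[0,0,0],1],
    [[0.3,0.5,40],[0,0,0],1],
    [[0.3,0.5,65],[0,0,0],1],
    [[0.3,0.5,85],[0,0,0],1],
    [[0.3,0.5,100],[0,0,0],1],
    [[0.3,0.5,110],[0,0,0],1],
    [[0.3,0.5,117],[0,0,0],1],
    [[0.3,0.5,122],[0,0,0],1],
    [[0.3,0.5,125],[0,0,0],1],
    [[0.3,0.5,126.5],[0,0,0],1],
    [[0.3,0.5,126.5],[0,0,0],1],
    [[0.3,0.5,126.5],[0,0,0],1]
  ]
}}

```text
time: 16.35
ee_pos: [0.5133, -0.4023, 0.1287]
tcp_rot: [180.0, -0.0, 10.0]
wrist_force: [-0.3, -0.8, -2.3]
opening: 0.0166
grasp_force: 107.6
```

Call:
{"op": "play_rows", "data": {
  "increments": [
    [[0,0,0.8],[0,0,0],1],
    [[0,0,1.5],[0,0,0],1],
    [[0,0,1.7],[0,0,0],1],
    [[0,0,1.7],[0,0,0],1],
    [[0,0,1.7],[0,0,0],0.6],
    [[0,0,1.7],[0,0,0],0.3],
    [[0,0,1.7],[0,0,0],0],
    [[0,0,1.7],[0,0,0],0],
    [[0,0,1.7],[0,0,0],0],
    [[0,0,1.7],[0,0,0],0],
    [[0,0,1.7],[0,0,0],0]
  ]
}}

```text
time: 17.45
ee_pos: [0.5131, -0.4022, 0.1265]
tcp_rot: [-180.0, -0.0, 10.0]
wrist_force: [-0.3, 0.1, 0.7]
opening: 0.0852
grasp_force: 0.0
```

Call:
{"op": "play_rows", "data": {
  "increments": [
    [[0,0,-10],[0,0,0],0],
    [[0,0,-30],[0,0,0],0],
    [[0,0,-60],[0,0,0],0],
    [[0,0,-95],[0,0,0],0],
    [[-40,0,-130],[0,0,0],0],
    [[-85,0,-130],[0,0,0],0],
    [[-130,0,-130],[0,0,0],0],
    [[-180,20,-130],[0,0,0],0],
    [[-230,40,-130],[0,0,0],0],
    [[-280,60,-130],[0,0,0],0],
    [[-310,70,-130],[0,0,0],0],
    [[-320,70,-130],[0,0,0],0],
    [[-320,70,-130],[0,0,0],0],
    [[-320,70,-130],[0,0,0],0]
  ]
}}

```text
time: 18.85
ee_pos: [0.2108, -0.5266, 0.2571]
tcp_rot: [180.0, -0.0, 10.0]
wrist_force: [-0.1, -0.5, 0.5]
opening: 0.0853
grasp_force: 0.0
```

```bash
python3 - <<'E'
from h import *
o=telemetry.get_obs();print(o["time"],o["ee_pos"],o["wrist_force"],o["opening"])
p,d=camera("top");c=cloud("top",d);z=c[...,2]
m=(z>0.112)&(z<0.16);mm=np.zeros((400,640),np.uint8);mm[182:258,362:420]=m[182:258,362:420]
print(cv2.minAreaRect((c[mm>0][:,:2]*1000).astype(np.float32)),np.percentile(c[mm>0][:,2],[5,50,95]))
P=R.from_euler("z",-PY,degrees=True).apply((c-PC).reshape(-1,3)).reshape(c.shape)*1e3
s=(P[...,0]>-90)&(P[...,0]<-49)&(abs(P[...,1])<45)&(d>0);q=P[s];print("trough z",np.percentile(q[:,2],[5,50,90,95,99,100]))
k=cv2.resize(p[190:270,290:330],None,fx=7,fy=7,interpolation=2);r=cv2.resize(p[180:260,355:425],None,fx=7,fy=7,interpolation=2)
cv2.imwrite("pics/e5.png",np.hstack([k,r])[...,::-1])
E
```

```text
18.85 [ 0.21080049 -0.52655873  0.25705015] [-0.08751447 -0.5208281   0.50309645] 0.08528616847637137
((485.47308349609375, -408.347900390625), (143.32723999023438, 84.8827133178711), 10.025867462158203) [0.12146139 0.12667405 0.13705148]
trough z [ 0.66490363  4.55020281 12.89098373 14.45020562 16.53176366 19.14822375]
```

View pics/e5.png

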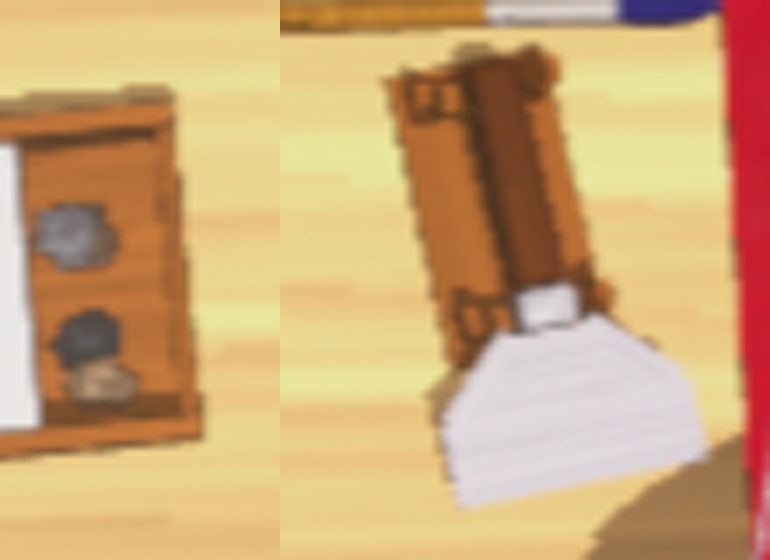

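The scraper is back in its rest to within 2 mm and 0.1°. The glass is clear, and everything in the trough lies below 20 mm. The brown flake is evidently under the grey one, since the stack tops at about 14 mm. Handing in.

```bash
python3 -c "
from workcell import workorder
print(workorder.job_done())"
```

```text
the job is handed in; nothing more can be done
None
```

The job is handed in (no verdict came back): the glass is clear, the scraper is back level in its rest, and I saw three flakes in the trough, with the fourth inferred to lie under the grey one.

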